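# Clamp a wood block in the trigger-operated bench clamp

## Robot

A 6-joint arm with a two-finger parallel gripper is mounted at the origin on a cart in front of the work surface, level with it; the furniture and walls round the work are solid. World frame = base frame: x ahead of the robot, y to its left, z up, the work surface at z = 0. Lengths are in mm, angles in rad, forces in N, time in s.
With the tool pointing down it reaches from about 250 to 850 mm from the base axis. Payload 12.5 kg.
Tool frame: the origin (TCP) lies at the very end of the fingers, on their centre line; the grasp point (between the pads) lies 19 mm behind it; x points along the fingers, y is the direction in which the jaws open and shut, and the axes are right-handed (so a half turn about x gives the same grasp; the last joint's range is limited). The gripper opens to 93 mm and grips with 3 to 60 N. Pads are 15 mm wide; open, the fingers measure 128 mm over their backs; the gripper's body (75 mm by 188 mm) begins 65 mm behind the grasp point.
Start: joints at [1.11, 0.351, 1.652, -0, 1.139, -0.085], TCP at [201.827, 511.615, 186.333] pointing down, gripper open.
Joint ranges: [-2.75, 2.75], [-0.79, 2.1], [0.01, 2.65], [-1.57, 4.71], [0.07, 3.14], [-2.87, 2.87]. Speed limits (rad/s): [2.22, 2.22, 2.79, 3.14, 3.14, 3.14].

## Interface

Orientations are given as a unit quaternion [w, x, y, z].
In Python, from bench import robot gives the robot as it stands. The module is installed in compiled form; this text tells all that it offers.
- The arm moves only by the tool jog_arm, never from a script. Its argument "series" is a list of rows, each a list of 3 entries, a list of its own where there are three numbers: the opening, from 0 (shut) to 1 (fully open), then the shift along the tool's x, y, z in m, then the turn, a rotation vector about the tool's x, y, z in rad. In form: [[gripper, [dx, dy, dz], [ax, ay, az]], ...]. A call has 1 to 12 rows; each row is the pose to reach, as a shift and turn from the pose commanded when the call began, along the tool's axes at that moment; what a row does not reach only later rows make up. A row lasts 1/8 s, in which the tool goes at most 62.5 mm and 10.7 degrees, less where a joint would pass 70% of its speed; a pose out of reach is approached as far as the arm can. A call with a gripper value outside its range is refused whole. The fingers move at their own pace and stop on an object; "squeeze" is the grip in N (left out, the last holds). Time passes only in rows, so rows that repeat a pose let the fingers close. It gives the time, the measured TCP pose, the force and the opening at its end, in the units of the state.
- robot.get_obs(): the state, without advancing time (a new reading comes with each control period).
- robot.snapshot(name): name is "scene" or "top" or "wrist"; returns a dict with "color" (480x640x3 uint8, red, green, blue), "vertical_fov" (degrees; the focal length in pixels is half the picture's height over the tangent of half this angle, whatever the lens; pixels are square), "cx", "cy" (the principal point, pixels), "pose" (4x4, takes a point from camera to world coordinates); the wrist camera has in their place "T_tool_cam" (4x4, takes a point from camera to tool coordinates, whose origin is the TCP and whose axes are the tool frame's). Camera axes: x right, y down, z forward; pixel columns grow to the right and rows downward; lengths in mm; the calibration is good to about 2 mm. The wrist camera is an equidistant fisheye: a pixel r from the principal point sees the ray r / f radians off the axis. A picture is of the moment at which its call begins: read the wrist's pose just before it. There is no depth.
- robot.job_done(): hands the job in, once; it reports no verdict.
The state is a dict: "time_s": time; "joint_positions": joint angles; "qvel": joint speeds; "tau": joint torques, N m; "tool_pos": TCP position; "ee_rot": TCP orientation; "wrist_force": force on the tool from outside, world axes, zero at the start; "ft_torque": the same for the moment, N m; "gripper_width": finger opening in mm.
Only numpy, scipy, OpenCV 4.12 (cv2) and the standard library are available. Lean on these libraries where they do the work, as an engineer would, in place of code of your own. Each camera call takes 0.05 s, during which the arm holds its last target.

## Task

Stand the light wood block on the clamp's board, squarely between the rubber-faced jaw and the fixed stop, and let go of it. Then squeeze the green trigger again and again until the jaw grips the block firmly against the stop, and stop there: pumping on with full force would crush the wood. Move the jaw only by its trigger, finish with the trigger let go, and leave the tape roll and the cork sanding block where they are.

Things in the scene. Friction and masses are not known exactly. Their poses are not given: they have to be found in the camera images.
- block: loose light wood block, 50 mm (its x) by 40 mm (its y) by 50 mm high, about 60 g; origin at the centre of its underside. It goes into the clamp with its 50 mm side along the clamp's x, held across its 40 mm sides. A tall bundle of laths lies some 40 mm or more beyond it, so its 40 mm sides are the free ones to take
- clamp: bench clamp fixed on a plywood board 228 (x) x 110 (y) x 18 mm; origin: centre of the board's underside; x = the way the jaw closes, z up. In mm along x: fixed black upright grip -97 to -82 (26 wide, top z 142), grey housing -112 to -44 (top z 52; cheeks beside the trigger to z 73), jaw, open bed, grey fixed stop 75 to 97 (50 wide, top z 64). Place and yaw differ each time
- seat (a point): point on the clamp's board (18 mm above the table) where the middle of the block's underside belongs when the block is against the stop; axes as the clamp's. A few mm short of the stop is good: the jaw pushes the block home. Fingers on the block's 40 mm sides pass beside stop and jaw, which are 50 and 44 mm wide
- stop_face (a point): centre of the fixed stop's face, 43 mm above the table; it faces clamp -x
- pad_face (a point): centre of the moving jaw's rubber face (40 wide x 34 high, 41 mm above the table), facing clamp +x. At the start 60 to 72 mm from the stop face, that is 10 to 22 mm more than the block's length
- jaw: the dark steel moving jaw (44 wide, top z 61) on its toothed bar; it slides along clamp x and stays where it was pumped to, held by 26 N of friction. Its origin coincides with the clamp's when it is rearmost; it starts 6 to 18 mm ahead of that
- pad: the jaw's black rubber pad, 8 mm thick; origin as the jaw's (its face is at x = -3 mm in its frame). It is sprung: it sinks about 1 mm into the jaw per 10 N of clamping force. Firm is about 12 to 24 N on the block (trigger pulls 4 to 8 N above free running); above 30 N the wood is crushed
- grip_back (a point): point on the back of the fixed upright grip (clamp x = -97 mm), 115 mm above the table, the height to squeeze at; it faces clamp -x
- trigger_front (a point): point on the front of the green trigger's smooth round finger pad (24 wide; blade top 131 mm above the table), 115 mm above the table when let go, facing clamp +x. Grip and trigger together measure 54 mm when let go, 32 mm when fully squeezed: the trigger's front moves 22 mm to clamp -x (55 mm per rad), the grip stays
- trigger (a joint): trigger angle, 0 let go, 0.4 rad fully squeezed; springs back. Ratchet with 5 mm teeth: near 5 mm of jaw a squeeze (2.5 to 7 the first time), 20 mm per rad once a tooth is caught (by 0.05 to 0.25 rad); let it go fully to catch the next. Force at trigger_front: 3 to 5 N before the catch, free running 15 N (0.1 rad) falling to 12.5 N (0.37 rad), plus 3.6 N per 10 N of clamping
- tape_roll: bystander: loose roll of masking tape lying flat, 96 mm across, 24 mm high; origin at the centre of its underside
- cork_block: bystander: loose cork sanding block 63 x 113 x 34 mm; origin at the centre of its underside
Mind the look-alikes: they are no part of the job. What is shaped like the block but turquoise or yellow is not meant.

How it is judged (in metres and radians):
On the way, in this order (a step that is already met when the one before it is completed fails the run):
1. the block stands on the clamp's board between jaw and stop, let go, before it is gripped (x of block in the frame of seat between -0.022 and 0.004 m and y of block in the frame of seat between -0.012 and 0.012 m and z of block in the frame of seat below 0.004 m and contact force between the fingers and block below 0.1 N and contact force between pad and block below 5 N), for 0.2 s.
2. the jaw has been pumped up to the block and grips it (contact force between pad and block above 10 N), for 0.2 s.
At the end, for the whole second after the job is handed in: the block stands upright on the clamp's board with its 50 mm side along the clamp, flat against the stop (within 4 mm, 0.1 rad; within 12 mm of the middle sideways), the jaw presses it with more than 10 N, the trigger is let go (under 0.06 rad) and everything is at rest (contact force between pad and block above 10 N and contact force between block and clamp above 8 N and x of block in the frame of seat between -0.004 and 0.004 m and y of block in the frame of seat between -0.012 and 0.012 m and z of block in the frame of seat below 0.004 m and angle between the x axis of block and the x axis of clamp, either way round below 0.1 rad and angle between block's own z axis and vertical below 0.08 rad and value of joint trigger below 0.06 rad and linear speed of block below 0.01 m/s); the robot touches nothing.
It fails at once if the jaw crushes the block (more than 30 N) (contact force between pad and block above 30 N).
It fails at once if the jaw is pushed by the hand instead of by its trigger (contact force between the fingers and jaw above 6 N).
It fails at once if a bystander is shoved away (distance of any of tape_roll, cork_block from where it was at the start of the episode above 0.03 m).
It also fails if it takes over 72 s, if anything falls off the work surface, if the arm or the gripper's body presses on something with over 40 N, if the wrist force passes 120 N, or if a joint passes its speed limit or range.

## Working session

There is one attempt and no reset: what is moved stays moved. The work goes in short steps, Python scripts to look and compute and a tool call to move; the robot and the scene stay as the last step left them, time stands still between calls to the robot, and variables do not carry over. Pictures are saved under pics/ and viewed, and the job is handed in when it is done.

Besides the shell and the picture viewer there is one more tool, called as name(argument=value, ...) on one line, values as JSON. jog_arm: Moves the arm, as the interface text tells. Its arguments: {"type":"object","properties":{"series":{"type":"array"},"squeeze":{"type":"number"}},"required":["series"]}

```bash
mkdir -p pics; python3 - <<'E'
from bench import robot
import cv2,pickle
o=robot.get_obs();print(o)
d={}
for n in("scene","top","wrist"):
    s=robot.snapshot(n);d[n]=s
    cv2.imwrite(f"pics/{n}0.png",s["color"][:,:,::-1]);print(n,{k:v for k,v in s.items() if k!="color"})
pickle.dump((o,d),open("s0.pkl","wb"))
E
```

```text
{'time_s': 0.0, 'joint_positions': array([ 1.11038050e+00,  3.51258387e-01,  1.65241559e+00, -1.13615498e-05,
        1.13907258e+00, -8.45929845e-02]), 'qvel': array([-0.00069832, -0.000454  ,  0.0003948 , -0.00247147, -0.00035802,
       -0.00216813]), 'tau': array([ 2.89614236e-04, -4.97323501e+01, -2.85262495e+01,  6.99615455e-02,
        2.56627297e-02, -1.05393954e-04]), 'tool_pos': array([201.68069356, 511.28848734, 185.7925437 ]), 'ee_rot': array([ 0.69455316,  0.13169728,  0.69476574, -0.13248506]), 'wrist_force': array([-0.01315514, -0.59055793, -0.45361984]), 'ft_torque': array([ 0.03785577,  0.0132492 , -0.0135933 ]), 'gripper_width': 92.82517506234831}
scene {'vertical_fov': 57.160078302031366, 'cx': 313.24794255873826, 'cy': 228.06319921272743, 'pose': array([[ 7.48273757e-01, -3.62492316e-01,  5.55594910e-01,
        -6.64195300e+01],
       [-6.63378280e-01, -4.13860472e-01,  6.23417009e-01,
        -6.80685550e+02],
       [ 3.95489627e-03, -8.35056184e-01, -5.50150460e-01,
         6.85607037e+02],
       [ 0.00000000e+00,  0.00000000e+00,  0.00000000e+00,
         
[... 210 characters left out ...]
 [-9.99813136e-01,  1.15577260e-02,  1.54955202e-02,
        -3.51155236e+01],
       [-1.72818809e-02, -1.75227227e-01, -9.84376328e-01,
         1.50272694e+03],
       [ 0.00000000e+00,  0.00000000e+00,  0.00000000e+00,
         1.00000000e+00]])}
wrist {'vertical_fov': 65.70646984690485, 'cx': 323.08307609277625, 'cy': 249.72871882921916, 'T_tool_cam': array([[-4.10551224e-04, -2.55991648e-01,  9.66678906e-01,
        -1.98452949e+02],
       [ 9.99998331e-01, -1.82607967e-03, -5.88722936e-05,
        -1.32764814e+00],
       [ 1.78030351e-03,  9.66677269e-01,  2.55991971e-01,
        -7.15321497e+01],
       [ 0.00000000e+00,  0.00000000e+00,  0.00000000e+00,
         1.00000000e+00]])}
```

View pics/scene0.png

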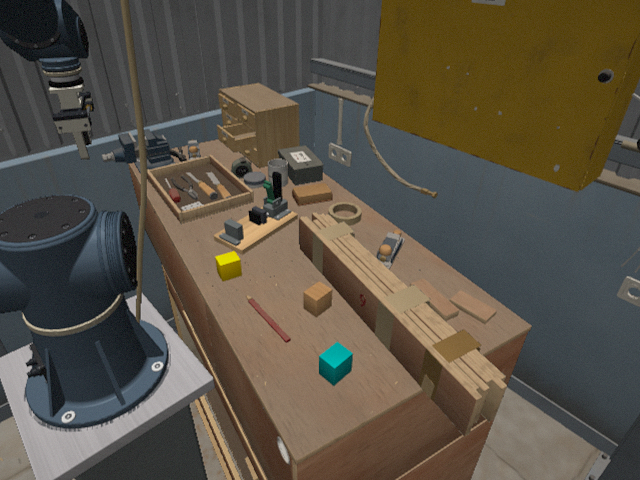

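View pics/top0.png

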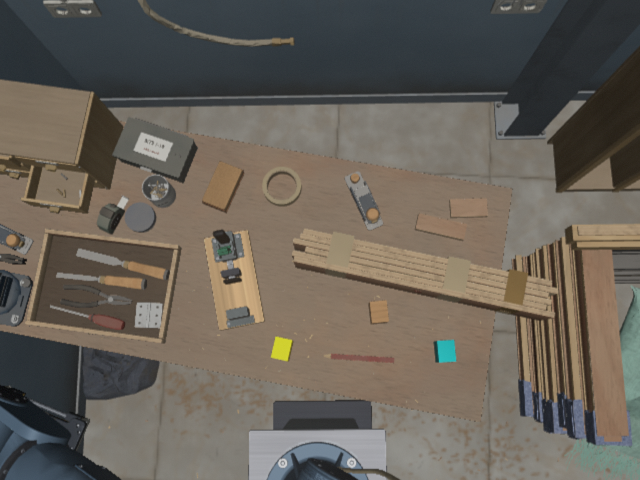

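View pics/wrist0.png

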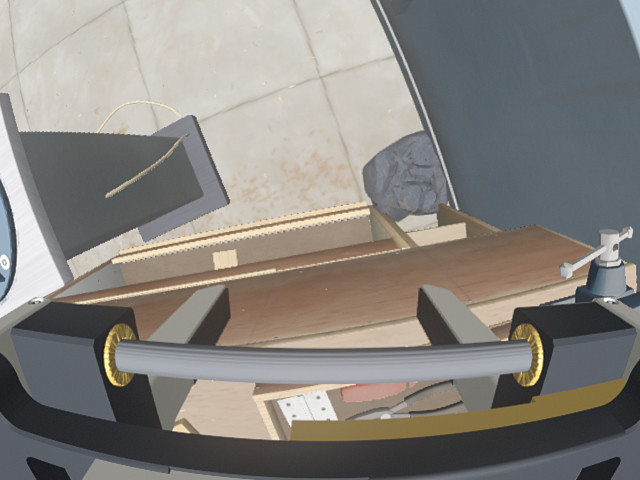

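```bash
cat > h.py <<'E'
import numpy as np,cv2,pickle
def foc(s): return 240/np.tan(np.radians(s["vertical_fov"]/2))
def ray(s,u,v):
    f=foc(s);d=np.array([(u-s["cx"])/f,(v-s["cy"])/f,1]);P=s["pose"];return P[:3,3],P[:3,:3]@d
def onz(s,u,v,z):
    o,d=ray(s,u,v);return o+d*(z-o[2])/d[2]
def proj(s,p):
    P=s["pose"];c=P[:3,:3].T@(np.asarray(p,float)-P[:3,3]);f=foc(s);return np.array([s["cx"]+f*c[0]/c[2],s["cy"]+f*c[1]/c[2]])
def tri(s1,p1,s2,p2):
    o1,d1=ray(s1,*p1);o2,d2=ray(s2,*p2);A=np.stack([d1,-d2],1);t=np.linalg.lstsq(A,o2-o1,rcond=None)[0]
    a=o1+d1*t[0];b=o2+d2*t[1];return (a+b)/2,np.linalg.norm(a-b)
E
python3 - <<'E'
import pickle,cv2
o,d=pickle.load(open("s0.pkl","rb"))
def crop(n,x0,y0,w,h,k,f):
    im=d[n]["color"][y0:y0+h,x0:x0+w,::-1];cv2.imwrite(f,cv2.resize(im,None,fx=k,fy=k,interpolation=cv2.INTER_CUBIC))
crop("top",195,220,75,115,5,"pics/c1.png")
crop("top",350,280,60,60,8,"pics/c2.png")
crop("scene",205,160,130,95,6,"pics/c3.png")
crop("scene",290,270,60,60,8,"pics/c4.png")
E
```

```text
(no output)
```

View pics/c1.png

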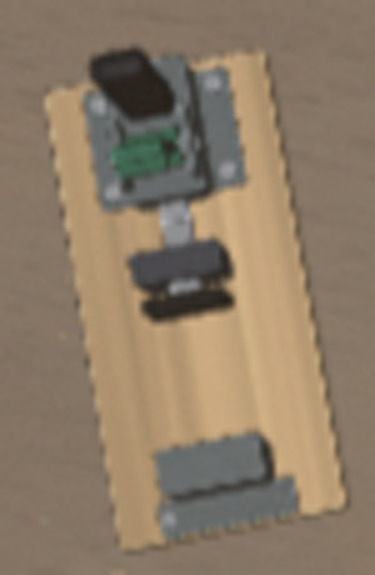

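View pics/c2.png

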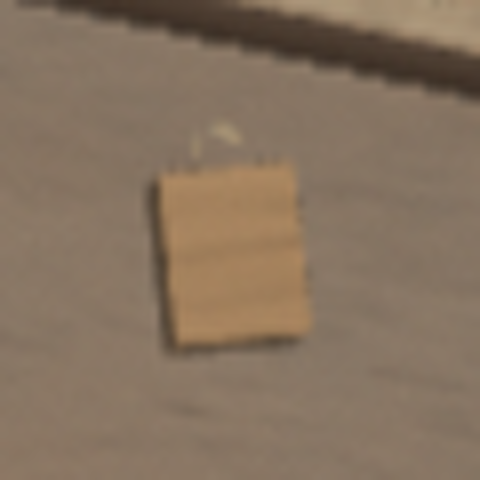

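View pics/c3.png

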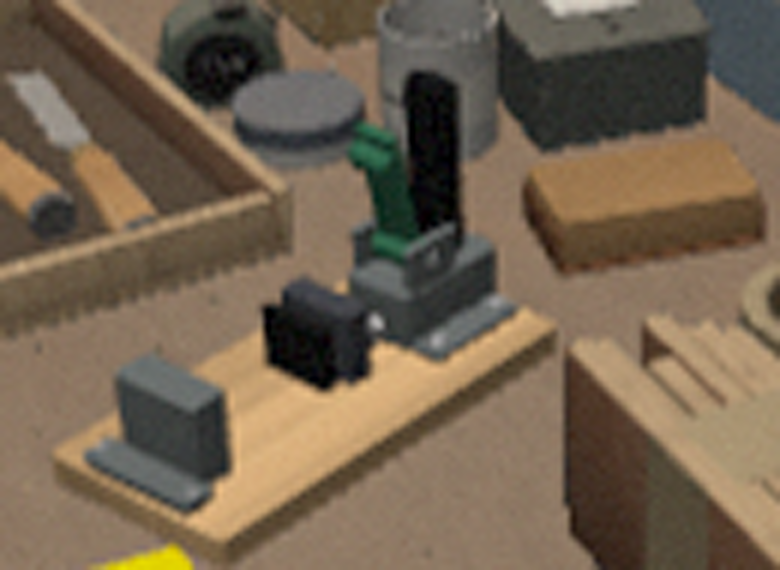

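View pics/c4.png

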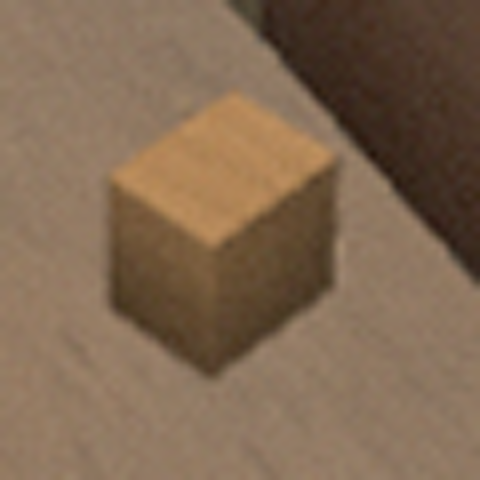

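```bash
python3 - <<'E'
from h import *
o,d=pickle.load(open("s0.pkl","rb"));T=d["top"];S=d["scene"]
px=lambda c,k,x,y:((c[0]+.5)/k-.5+x,(c[1]+.5)/k-.5+y)
def rect(P,name):
    P=np.array(P)[:,:2];print(name,P.round(1).tolist(),"c",P.mean(0).round(1),"sides",[round(float(np.linalg.norm(P[i]-P[(i+1)%4])),1) for i in range(4)])
    e=[(P[(i+1)%4]-P[i]) for i in range(4)];print(" dirs",[round(float(np.degrees(np.arctan2(x[1],x[0]))),1) for x in e])
    return P.mean(0)
B=[(160,175),(296,167),(310,332),(175,345)]
rect([onz(T,*px(c,8,350,280),50) for c in B],"block top")
B2=[(234,94),(338,158),(213,245),(110,178)]
rect([onz(S,*px(c,8,290,270),50) for c in B2],"block scene")
B=[(45,97),(263,50),(348,508),(120,550)]
rect([onz(T,*px(c,5,195,220),18) for c in B],"board top")
# colour-based block, scene + top
for s,n,z in((T,"t",0),(S,"s",0)):
    pass
C2=[(55,452),(222,545),(555,325)]
print([onz(S,*px(c,6,205,160),18).round(1) for c in C2])
# grip top z142 top: back/front corners ; stop top z64
print("grip", [onz(T,*px(c,5,195,220),142).round(1) for c in [(92,60),(140,50),(173,110),(133,115)]])
print("stop", [onz(T,*px(c,5,195,220),64).round(1) for c in [(156,455),(262,432),(270,478),(165,500)]])
print("jawpad z58", [onz(T,*px(c,5,195,220),58).round(1) for c in [(148,318),(232,302)]])
print("stopS", [onz(S,*px(c,6,205,160),64).round(1) for c in [(118,372),(150,357),(228,392),(200,412)]])
E
```

```text
block top [[442.7, -127.9], [444.6, -167.6], [396.6, -170.4], [393.2, -131.2]] c [ 419.3 -149.3] sides [39.7, 48.1, 39.4, 49.6]
 dirs [-87.2, -176.7, 94.9, 3.7]
block scene [[442.5, -129.1], [445.8, -167.4], [397.4, -170.6], [394.1, -132.8]] c [ 420.  -149.9] sides [38.5, 48.4, 37.9, 48.5]
 dirs [-85.1, -176.2, 95.0, 4.4]
board top [[602.8, 271.2], [624.9, 164.8], [401.3, 121.6], [382.5, 230.1]] c [502.9 197. ] sides [108.7, 227.7, 110.1, 224.1]
 dirs [-78.2, -169.1, 99.9, 10.6]
[array([384.5, 226.9,  18. ]), array([401.2, 118.8,  18. ]), array([622.6, 163.1,  18. ])]
grip [array([594.1, 224.9, 142. ]), array([598.4, 203.4, 142. ]), array([570.8, 188.1, 142. ]), array([568.8, 206. , 142. ])]
stop [array([423.5, 206.1,  64. ]), array([433.7, 157. ,  64. ]), array([412.4, 153. ,  64. ]), array([402.7, 201.5,  64. ])]
jawpad z58 [array([488.3, 212. ,  58. ]), array([495.4, 172.6,  58. ])]
stopS [array([406.4, 200.4,  64. ]), array([423.6, 201.7,  64. ]), array([433.5, 155.4,  64. ]), array([415.7, 150.1,  64. ])]
```

```bash
cat >> h.py <<'E'
from scipy.spatial.transform import Rotation as R
def cur(o): 
    q=o["ee_rot"];return np.array(o["tool_pos"]),R.from_quat([q[1],q[2],q[3],q[0]])
def target(yaw): # tool x down, tool y at yaw deg
    a=np.radians(yaw);y=np.array([np.cos(a),np.sin(a),0]);x=np.array([0,0,-1.]);return R.from_matrix(np.stack([x,y,np.cross(x,y)],1))
def rel(o,pos,yaw):
    p,r=cur(o);dp=r.inv().apply(np.array(pos)-p)/1000;rv=(r.inv()*target(yaw)).as_rotvec();return dp.round(4),rv.round(4)
E
python3 - <<'E'
from h import *
from bench import robot
o=robot.get_obs();p,r=cur(o);print(r.as_matrix().round(3))
for yw in(94.2,-85.8):print(yw,rel(o,(419.6,-149.6,180),yw))
E
```

```text
[[-0.     0.367  0.93 ]
 [-0.001  0.93  -0.367]
 [-1.    -0.001 -0.   ]]
94.2 (array([ 0.0064, -0.5349,  0.4453]), array([-4.491e-01, -3.000e-04,  8.000e-04]))
-85.8 (array([ 0.0064, -0.5349,  0.4453]), array([2.6925e+00, 1.2000e-03, 3.0000e-04]))
```

jog_arm(series=[[1, [0, -0.05, 0.042], [-0.15, 0, 0]], [1, [0, -0.1, 0.083], [-0.3, 0, 0]], [1, [0, -0.15, 0.125], [-0.449, 0, 0]], [1, [0, -0.2, 0.167], [-0.449, 0, 0]], [1, [0, -0.25, 0.208], [-0.449, 0, 0]], [1, [0, -0.3, 0.25], [-0.449, 0, 0]], [1, [0, -0.35, 0.292], [-0.449, 0, 0]], [1, [0, -0.4, 0.333], [-0.449, 0, 0]], [1, [0, -0.45, 0.375], [-0.449, 0, 0]], [1, [0.005, -0.5, 0.416], [-0.449, 0, 0]], [1, [0.006, -0.535, 0.445], [-0.449, 0, 0]], [1, [0.006, -0.535, 0.445], [-0.449, 0, 0]]])

```text
time_s: 1.65
tool_pos: [419.8, -152.3, 179.9]
ee_rot: [0.707, -0.025, 0.707, 0.025]
wrist_force: [0.1, 0.8, -0.2]
gripper_width: 92.8
```

```bash
python3 - <<'E'
from h import *
from bench import robot
o=robot.get_obs();print(o["time_s"],o["tool_pos"],o["joint_positions"],rel(o,(419.6,-149.6,12),94.2))
s=robot.snapshot("wrist");s["obs"]=o;pickle.dump(s,open("w1.pkl","wb"));cv2.imwrite("pics/w1.png",s["color"][:,:,::-1])
E
```

```text
1.65 [ 419.79517555 -152.30208739  179.89286341] [-4.52167221e-01  1.69180284e-01  1.91174949e+00 -2.98990554e-04
  1.06093515e+00 -2.09235047e+00] (array([1.679e-01, 2.700e-03, 1.000e-04]), array([-0.0038, -0.0004,  0.0001]))
```

View pics/w1.png

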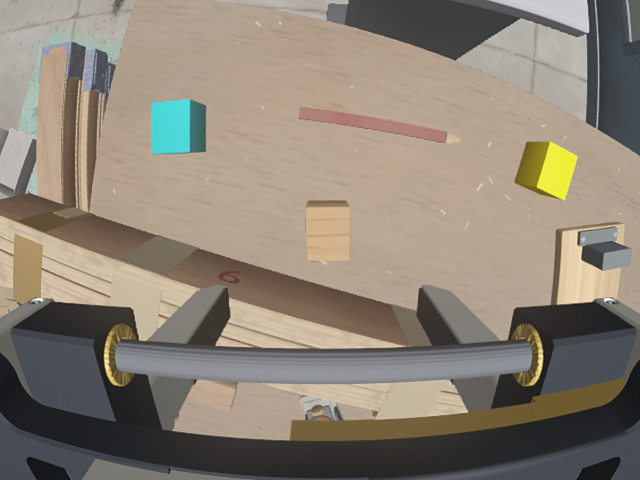

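jog_arm(series=[[1, [0.05, 0.0, 0], [0, 0, 0]], [1, [0.1, 0.001, 0], [0, 0, 0]], [1, [0.14, 0.001, 0], [0, 0, 0]], [1, [0.155, 0.001, 0], [0, 0, 0]], [1, [0.168, 0.001, 0], [0, 0, 0]], [1, [0.168, 0.001, 0], [0, 0, 0]]])

```text
time_s: 2.45
tool_pos: [419.5, -148.2, 12.6]
ee_rot: [0.707, -0.026, 0.707, 0.026]
wrist_force: [-0.1, 0.1, 0.6]
gripper_width: 93.1
```

```bash
python3 - <<'E'
from h import *
from bench import robot
o=robot.get_obs();print(o["time_s"],o["wrist_force"],o["tool_pos"],rel(o,(419.6,-149.6,12),94.2))
s=robot.snapshot("wrist");cv2.imwrite("pics/w2.png",s["color"][:,:,::-1])
E
```

```text
2.45 [-0.12532137  0.11295122  0.57770538] [ 419.52109324 -148.17934348   12.55885731] (array([ 0.0006, -0.0014, -0.    ]), array([0.0002, 0.0001, 0.    ]))
```

View pics/w2.png

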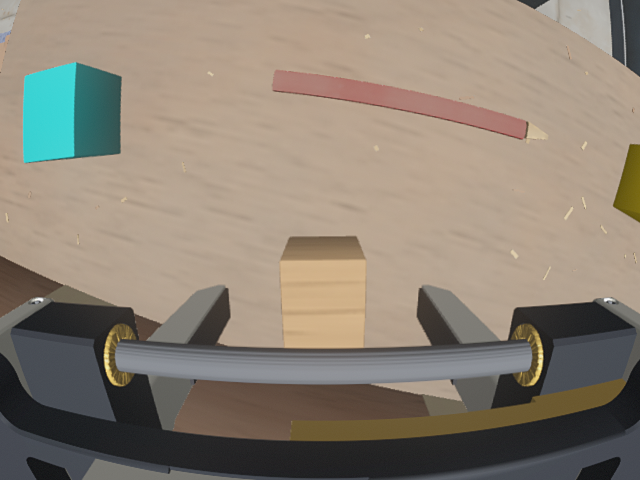

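The block (around pixel 323,290) stands centred between the fingers (tips at 228 and 418). Close on it.

jog_arm(series=[[0.6, [0, -0.001, 0], [0, 0, 0]], [0.5, [0, -0.001, 0], [0, 0, 0]], [0.3, [0, -0.001, 0], [0, 0, 0]], [0.3, [0, -0.001, 0], [0, 0, 0]], [0.3, [0, -0.001, 0], [0, 0, 0]], [0.3, [0, -0.001, 0], [0, 0, 0]], [0.3, [0, -0.001, 0], [0, 0, 0]]], squeeze=15)

```text
time_s: 3.38
tool_pos: [419.4, -149.4, 12.3]
ee_rot: [0.707, -0.026, 0.707, 0.026]
wrist_force: [-0.4, 0.1, 0.6]
gripper_width: 39.6
```

```bash
python3 - <<'E'
from h import *
from bench import robot
o=robot.get_obs();print(rel(o,(459.8,188.2,150),100.8))
E
```

```text
(array([-0.1376,  0.3337,  0.0649]), array([-1.154e-01, -0.000e+00, -1.000e-04]))
```

jog_arm(series=[[0.3, [-0.04, 0, 0], [0, 0, 0]], [0.3, [-0.09, 0, 0], [0, 0, 0]], [0.3, [-0.13, 0.02, 0.005], [0, 0, 0]], [0.3, [-0.138, 0.06, 0.012], [-0.03, 0, 0]], [0.3, [-0.138, 0.11, 0.022], [-0.05, 0, 0]], [0.3, [-0.138, 0.16, 0.032], [-0.07, 0, 0]], [0.3, [-0.138, 0.21, 0.042], [-0.09, 0, 0]], [0.3, [-0.138, 0.26, 0.052], [-0.1, 0, 0]], [0.3, [-0.138, 0.3, 0.06], [-0.115, 0, 0]], [0.3, [-0.138, 0.325, 0.063], [-0.115, 0, 0]], [0.3, [-0.138, 0.334, 0.065], [-0.115, 0, 0]], [0.3, [-0.138, 0.334, 0.065], [-0.115, 0, 0]]])

```text
time_s: 4.88
tool_pos: [459.7, 188.3, 150.2]
ee_rot: [0.704, -0.067, 0.704, 0.067]
wrist_force: [-0.4, -0.2, -1.8]
gripper_width: 40.0
```

```bash
python3 - <<'E'
from h import *
from bench import robot
o=robot.get_obs();print(o["time_s"],o["gripper_width"],o["tool_pos"],rel(o,(459.8,188.2,30),100.8))
s=robot.snapshot("wrist");s["obs"]=o;pickle.dump(s,open("w3.pkl","wb"));cv2.imwrite("pics/w3.png",s["color"][:,:,::-1])
E
```

```text
4.875 40.042317147460786 [459.74342099 188.26948613 150.16438543] (array([ 1.202e-01, -1.000e-04,  1.000e-04]), array([ 0.0002, -0.0004,  0.0002]))
```

View pics/w3.png

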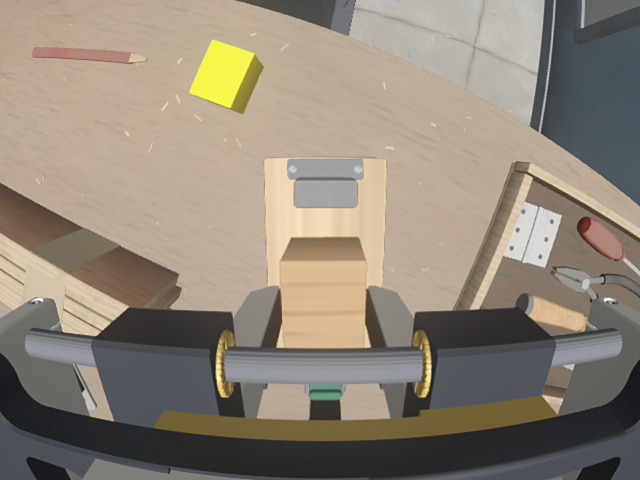

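```bash
cat >> h.py <<'E'
def wz(s,u,v,z):
    f=foc(s);x,y=u-s["cx"],v-s["cy"];r=np.hypot(x,y);th=r/f;d=np.array([np.sin(th)*x/r,np.sin(th)*y/r,np.cos(th)])
    T=s["T_tool_cam"];p,rr=cur(s["obs"]);o=rr.apply(T[:3,3])+p;dw=rr.apply(T[:3,:3]@d);return o+dw*(z-o[2])/dw[2]
E
python3 - <<'E'
from h import *
s=pickle.load(open("w3.pkl","rb"))
cv2.imwrite("pics/w3c.png",cv2.resize(s["color"][145:265,255:400,::-1],None,fx=5,fy=5,interpolation=cv2.INTER_CUBIC))
for n,u,v,z in[("bl",264.5,158.5,18),("br",386,158.5,18),("bl2",267,250,18),("br2",384,250,18),("stop far l",294,207.5,64),("stop far r",357,207.5,64),("stop near l",296,178,64),("near r",355,178,64)]:
    print(n,wz(s,u,v,z).round(1))
E
```

```text
bl [402.4 123.7  18. ]
br [382.2 229.8  18. ]
bl2 [485.  139.3  18. ]
br2 [464.8 246.   18. ]
stop far l [434.1 159.7  64. ]
stop far r [425.  207.7  64. ]
stop near l [411.2 157.3  64. ]
near r [402.8 201.6  64. ]
```

View pics/w3c.png

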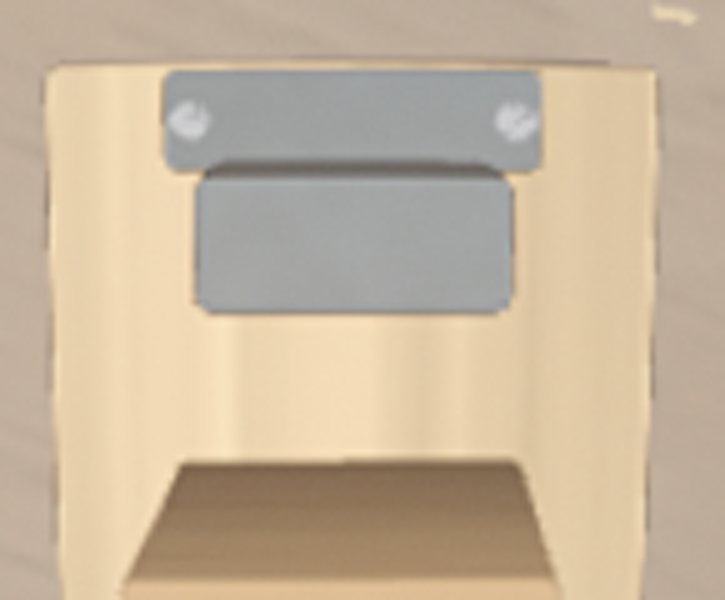

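jog_arm(series=[[0.3, [0.04, 0, 0], [0, 0, 0]], [0.3, [0.08, 0, 0], [0, 0, 0]], [0.3, [0.105, 0, 0], [0, 0, 0]], [0.3, [0.115, 0, 0], [0, 0, 0]], [0.3, [0.119, 0, 0], [0, 0, 0]], [0.3, [0.119, 0, 0], [0, 0, 0]], [0.3, [0.119, 0, 0], [0, 0, 0]]])

```text
time_s: 5.8
tool_pos: [460.3, 188.6, 32.1]
ee_rot: [0.704, -0.066, 0.704, 0.067]
wrist_force: [0.3, -0.1, -0.5]
gripper_width: 39.6
```

```bash
python3 - <<'E'
from h import *
from bench import robot
o=robot.get_obs();print(o["time_s"],o["wrist_force"],o["tool_pos"])
s=robot.snapshot("wrist");s["obs"]=o;pickle.dump(s,open("w4.pkl","wb"));cv2.imwrite("pics/w4.png",s["color"][:,:,::-1])
s=robot.snapshot("scene");cv2.imwrite("pics/s4.png",cv2.resize(s["color"][150:260,200:340,::-1],None,fx=5,fy=5,interpolation=cv2.INTER_CUBIC))
E
```

```text
5.8 [ 0.29150586 -0.05671471 -0.53353143] [460.31882403 188.5993405   32.1258926 ]
```

View pics/w4.png

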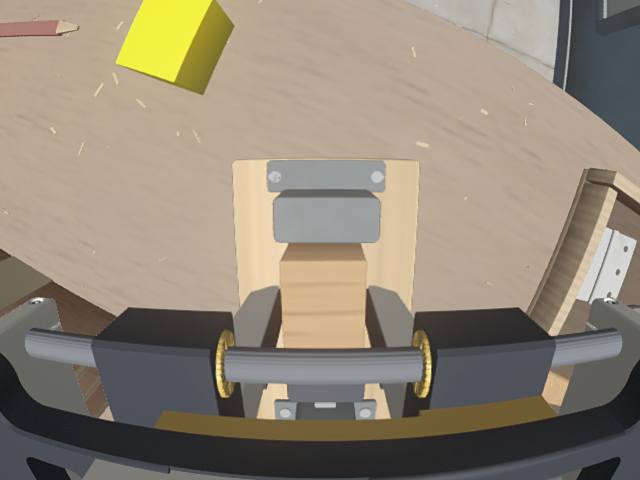

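View pics/s4.png

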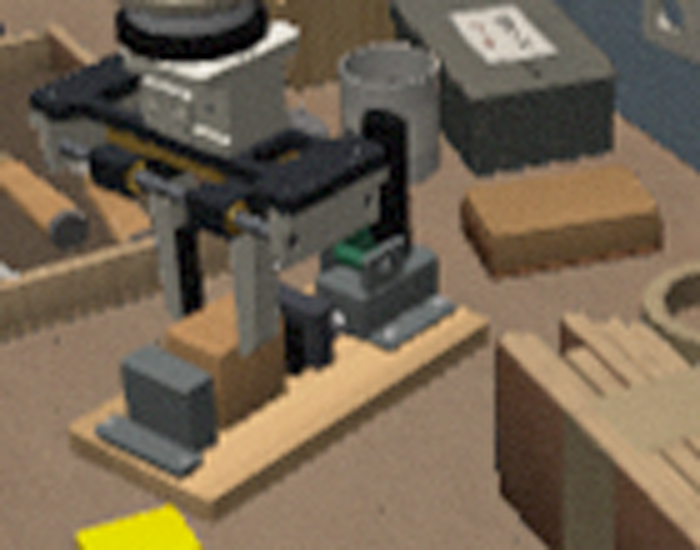

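jog_arm(series=[[0.3, [0.001, 0, 0], [0, 0, 0]], [0.3, [0.0015, 0, 0], [0, 0, 0]], [0.3, [0.0015, 0, 0], [0, 0, 0]], [0.5, [0.0015, 0, 0], [0, 0, 0]], [0.65, [0.0015, 0, 0], [0, 0, 0]], [0.65, [0.0015, 0, 0], [0, 0, 0]], [0.65, [0.0015, 0, 0], [0, 0, 0]], [0.65, [-0.03, 0, 0], [0, 0, 0]], [0.65, [-0.07, 0, 0], [0, 0, 0]], [0.65, [-0.12, 0, 0], [0, 0, 0]], [0.65, [-0.17, 0, 0], [0, 0, 0]], [0.65, [-0.17, 0, 0], [0, 0, 0]]])

```text
time_s: 7.4
tool_pos: [461.5, 189.0, 204.7]
ee_rot: [0.706, -0.066, 0.702, 0.067]
wrist_force: [-0.4, -0.2, -0.5]
gripper_width: 60.2
```

```bash
python3 - <<'E'
from h import *
from bench import robot
o=robot.get_obs();print(o["time_s"],o["wrist_force"],o["tool_pos"],o["joint_positions"])
s=robot.snapshot("wrist");s["obs"]=o;pickle.dump(s,open("w5.pkl","wb"));cv2.imwrite("pics/w5.png",s["color"][:,:,::-1])
c=np.array([503,196.6]);a=np.radians(-169.2);ex=np.array([np.cos(a),np.sin(a)])
p=c+ex*(-74);print(p,rel(o,(p[0],p[1],200),10.8))
E
```

```text
7.4 [-0.36408277 -0.16319992 -0.53732473] [461.48373095 189.01408186 204.68984001] [ 2.95367404e-01  2.33573547e-01  1.76388307e+00 -1.79654265e-05
  1.13761075e+00 -1.46365669e+00]
[575.68925655 210.46621728] (array([ 0.0054, -0.0003,  0.1162]), array([ 1.5705,  0.0046, -0.0056]))
```

View pics/w5.png

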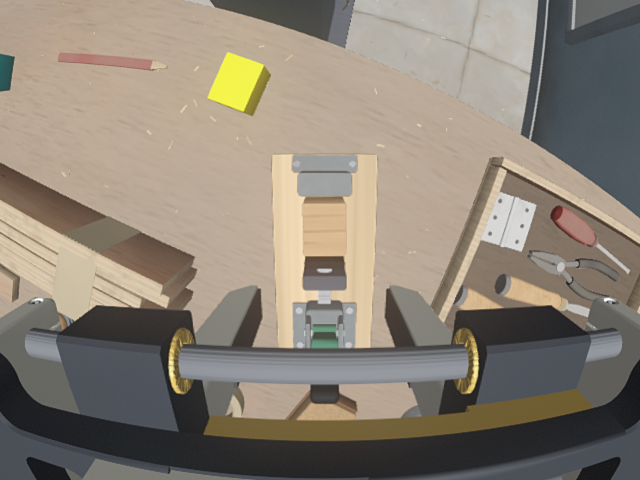

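jog_arm(series=[[1, [0, 0, 0.012], [0.17, 0, 0]], [1, [0, 0, 0.024], [0.34, 0, 0]], [1, [0, 0, 0.036], [0.51, 0, 0]], [1, [0, 0, 0.048], [0.68, 0, 0]], [1, [0, 0, 0.06], [0.85, 0, 0]], [1, [0, 0, 0.072], [1.02, 0, 0]], [1, [0, 0, 0.084], [1.19, 0, 0]], [1, [0, 0, 0.096], [1.36, 0, 0]], [1, [0, 0, 0.108], [1.5, 0, 0]], [1, [0, 0, 0.116], [1.57, 0, 0]], [1, [0, 0, 0.116], [1.57, 0, 0]], [1, [0, 0, 0.116], [1.57, 0, 0]]])

```text
time_s: 8.95
tool_pos: [573.1, 210.0, 200.3]
ee_rot: [0.545, 0.45, 0.546, -0.451]
wrist_force: [-0.4, 0.5, 0.6]
gripper_width: 92.9
```

```bash
python3 - <<'E'
from h import *
from bench import robot
o=robot.get_obs();print(o["time_s"],o["wrist_force"],o["tool_pos"],o["joint_positions"],o["gripper_width"])
s=robot.snapshot("wrist");s["obs"]=o;pickle.dump(s,open("w6.pkl","wb"));cv2.imwrite("pics/w6.png",s["color"][:,:,::-1])
s=robot.snapshot("scene");cv2.imwrite("pics/s6.png",cv2.resize(s["color"][110:260,200:340,::-1],None,fx=4,fy=4,interpolation=cv2.INTER_CUBIC))
print(rel(o,(575.7,210.5,140),10.8))
E
```

```text
8.95 [-0.39187668  0.54494252  0.57338953] [573.14271725 210.04726383 200.33833933] [2.75029706e-01 4.48880508e-01 1.46984495e+00 5.31730757e-06
 1.22451932e+00 8.44063334e-02] 92.90418432086801
(array([0.0603, 0.0027, 0.    ]), array([0.0021, 0.0001, 0.0016]))
```

View pics/w6.png

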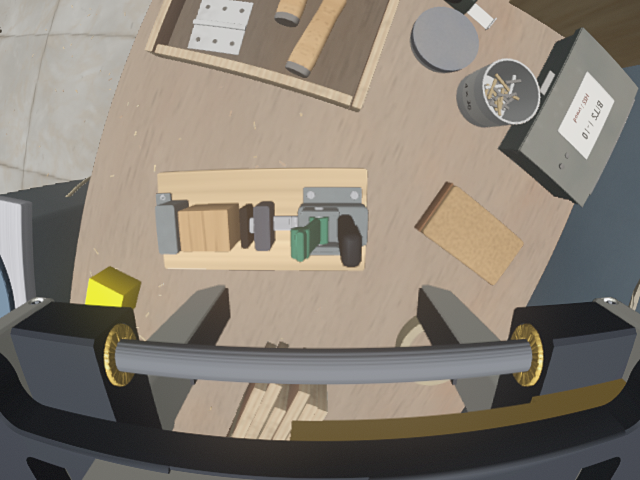

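View pics/s6.png

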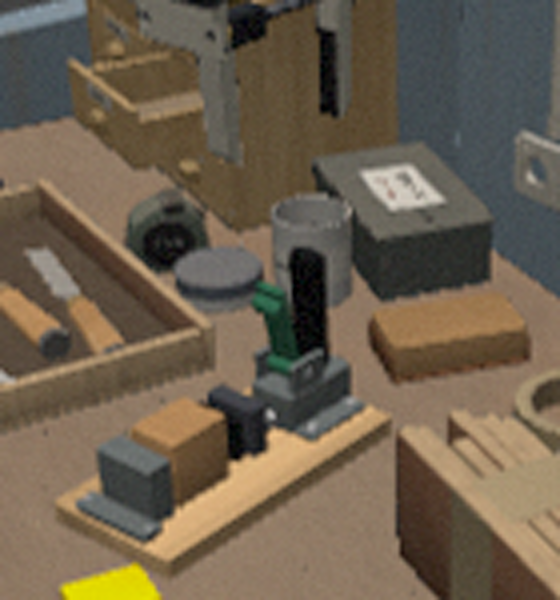

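```bash
python3 - <<'E'
from h import *
s=pickle.load(open("w6.pkl","rb"))
cv2.imwrite("pics/w6c.png",cv2.resize(s["color"][160:280,150:375,::-1],None,fx=3.5,fy=3.5,interpolation=cv2.INTER_CUBIC))
a=np.radians(-169.2);ex=np.array([np.cos(a),np.sin(a)]);ey=np.array([-ex[1],ex[0]]);c=np.array([503,196.6])
def cl(u,v,z):
    p=wz(s,u,v,z)[:2]-c;return (p@ex).round(1),(p@ey).round(1)
for u,v,z in[(338,219,142),(357,219,142),(341,266,142),(361,264,142),(291,234,131),(306,228,131),(157,173,18),(367,169,18),(367,269,18),(165,268,18)]:print(u,v,z,cl(u,v,z))
E
```

```text
338 219 142 (np.float64(-80.4), np.float64(-24.5))
357 219 142 (np.float64(-93.7), np.float64(-24.6))
341 266 142 (np.float64(-82.9), np.float64(10.0))
361 264 142 (np.float64(-97.4), np.float64(8.5))
291 234 131 (np.float64(-46.2), np.float64(-11.3))
306 228 131 (np.float64(-57.3), np.float64(-15.8))
157 173 18 (np.float64(111.4), np.float64(-55.8))
367 169 18 (np.float64(-114.6), np.float64(-54.8))
367 269 18 (np.float64(-117.2), np.float64(52.1))
165 268 18 (np.float64(111.5), np.float64(52.4))
```

View pics/w6c.png

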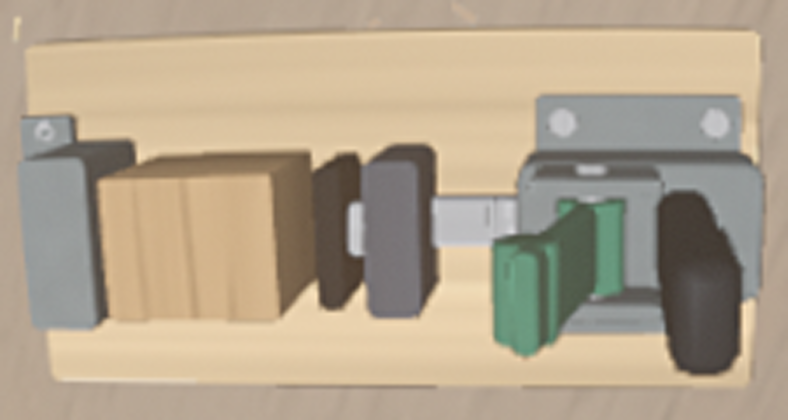

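jog_arm(series=[[1, [0.03, 0.002, 0], [0.002, 0, 0.001]], [1, [0.06, 0.003, 0], [0.002, 0, 0.001]], [1, [0.09, 0.003, 0], [0.002, 0, 0.001]], [1, [0.104, 0.003, 0], [0.002, 0, 0.001]], [1, [0.104, 0.003, 0], [0.002, 0, 0.001]], [1, [0.104, 0.003, 0], [0.002, 0, 0.001]]], squeeze=19)

```text
time_s: 9.8
tool_pos: [577.4, 211.0, 98.6]
ee_rot: [0.545, 0.452, 0.544, -0.45]
wrist_force: [0.8, -0.2, 0.3]
gripper_width: 93.2
```

```bash
cat > st.py <<'E'
from h import *
from bench import robot
o=robot.get_obs();a=np.radians(-169.2);ex=np.array([np.cos(a),np.sin(a)]);ey=np.array([-ex[1],ex[0]]);c=np.array([503,196.6])
p=o["tool_pos"][:2]-c;f=o["wrist_force"][:2]
print(o["time_s"],"w",o["gripper_width"].round(2),"clamp xy",(p@ex).round(2),(p@ey).round(2),"z",o["tool_pos"][2].round(1),"F cx,cy,z",(f@ex).round(2),(f@ey).round(2),o["wrist_force"][2].round(2), "fingers",(p@ex-o["gripper_width"]/2).round(1),(p@ex+o["gripper_width"]/2).round(1))
E
python3 st.py; python3 - <<'E'
from h import *
from bench import robot
s=robot.snapshot("scene");cv2.imwrite("pics/s7.png",cv2.resize(s["color"][110:260,200:340,::-1],None,fx=4,fy=4,interpolation=cv2.INTER_CUBIC))
E
```

```text
Traceback (most recent call last):
  File "st.py", line 5, in <module>
    print(o["time_s"],"w",o["gripper_width"].round(2),"clamp xy",(p@ex).round(2),(p@ey).round(2),"z",o["tool_pos"][2].round(1),"F cx,cy,z",(f@ex).round(2),(f@ey).round(2),o["wrist_force"][2].round(2), "fingers",(p@ex-o["gripper_width"]/2).round(1),(p@ex+o["gripper_width"]/2).round(1))
                          ^^^^^^^^^^^^^^^^^^^^^^^^
AttributeError: 'float' object has no attribute 'round'
```

View pics/s7.png

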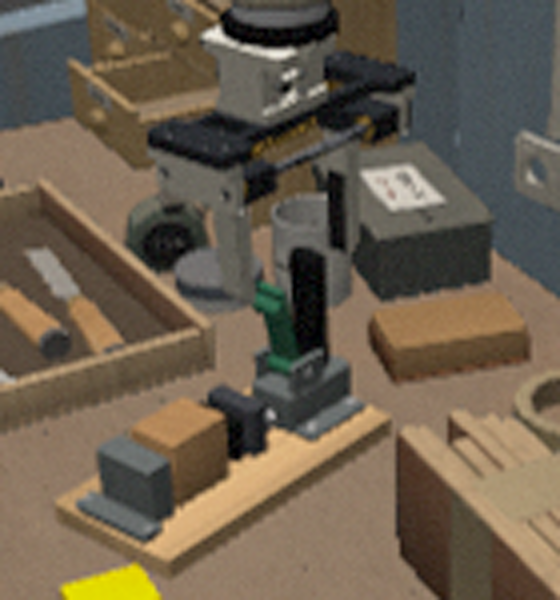

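```bash
sed -i 's/o\["gripper_width"\].round(2)/round(o["gripper_width"],2)/' st.py; cat >> st.py <<'E'
if __name__=="__main__":
    import sys
    if len(sys.argv)>1:
        s=robot.snapshot("scene")
        for x,z in((-121,97),(-28,97),(-89,142),(-45,131)):
            q=c+ex*x;print(x,((proj(s,(q[0],q[1],z))-[200,110])*4).round())
        q=cur(o);print(q[1].as_matrix().round(3))
E
python3 st.py 1
```

```text
9.85 w 93.08 clamp xy -75.76 -0.16 z 98.6 F cx,cy,z 0.26 -0.34 0.24 fingers -122.3 -29.2
-121 [336. 291.]
-28 [247. 341.]
-89 [303. 250.]
-45 [261. 287.]
[[ 0.003  0.983  0.186]
 [ 0.001  0.186 -0.983]
 [-1.     0.003 -0.   ]]
```

```bash
python3 - <<'E'
from h import *
s=pickle.load(open("w6.pkl","rb"));T=s["T_tool_cam"];f=foc(s)
def pj(p):
    c=T[:3,:3].T@(np.array(p,float)-T[:3,3]);r=np.hypot(c[0],c[1]);th=np.arctan2(r,c[2]);return (s["cx"]+f*th*c[0]/r,s["cy"]+f*th*c[1]/r)
for x in(0,-10,-20,-30,-40,-65):
  for z in (-7,7): print(x,z,np.round(pj((x,-46.5,z)),1),np.round(pj((x,46.5,z)),1))
E
```

```text
0 -7 [243.8 267.9] [407.2 267.5]
0 7 [245.4 290.8] [405.6 290.5]
-10 -7 [240.1 273.4] [411.1 273. ]
-10 7 [241.9 297.3] [409.3 296.9]
-20 -7 [236.1 279.5] [415.4 279.1]
-20 7 [238.2 304.3] [413.3 303.9]
-30 -7 [231.7 286.2] [420.1 285.7]
-30 7 [234. 312.] [417.7 311.6]
-40 -7 [226.9 293.6] [425.2 293.1]
-40 7 [229.5 320.5] [422.5 320. ]
-65 -7 [212.4 315.9] [440.5 315.2]
-65 7 [216.2 345.7] [436.6 345. ]
```

jog_arm(series=[[1, [0.01, 0, 0], [0, 0, 0]], [1, [0.02, -0.002, 0], [0, 0, 0]], [0.8, [0.021, -0.004, 0], [0, 0, 0]], [0.68, [0.021, -0.005, 0], [0, 0, 0]], [0.68, [0.021, -0.005, 0], [0, 0, 0]], [0.68, [0.021, -0.005, 0], [0, 0, 0]]], squeeze=19)

```text
time_s: 10.65
tool_pos: [572.0, 209.9, 76.6]
ee_rot: [0.545, 0.452, 0.544, -0.451]
wrist_force: [-0.6, 0.8, -0.8]
gripper_width: 63.8
```

```bash
python3 st.py; python3 - <<'E'
from h import *
from bench import robot
o=robot.get_obs();s=robot.snapshot("wrist");s["obs"]=o;pickle.dump(s,open("w8.pkl","wb"));cv2.imwrite("pics/w8.png",s["color"][:,:,::-1])
s=robot.snapshot("scene");cv2.imwrite("pics/s8.png",cv2.resize(s["color"][130:260,200:340,::-1],None,fx=5,fy=5,interpolation=cv2.INTER_CUBIC))
E
```

```text
10.65 w 63.81 clamp xy -70.26 -0.11 z 76.6 F cx,cy,z 0.44 -0.86 -0.79 fingers -102.2 -38.4
```

View pics/w8.png

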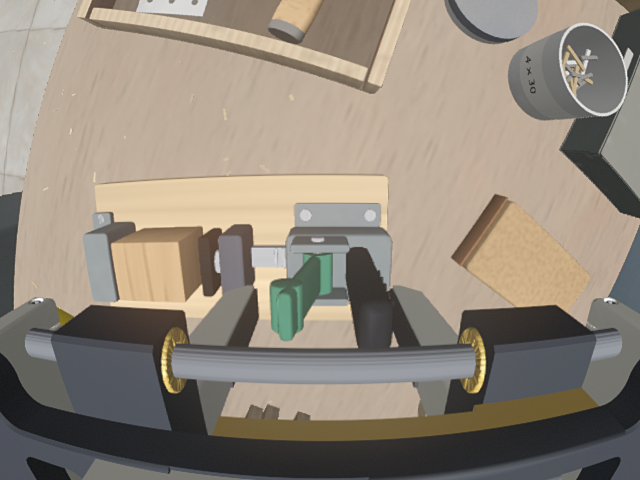

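View pics/s8.png

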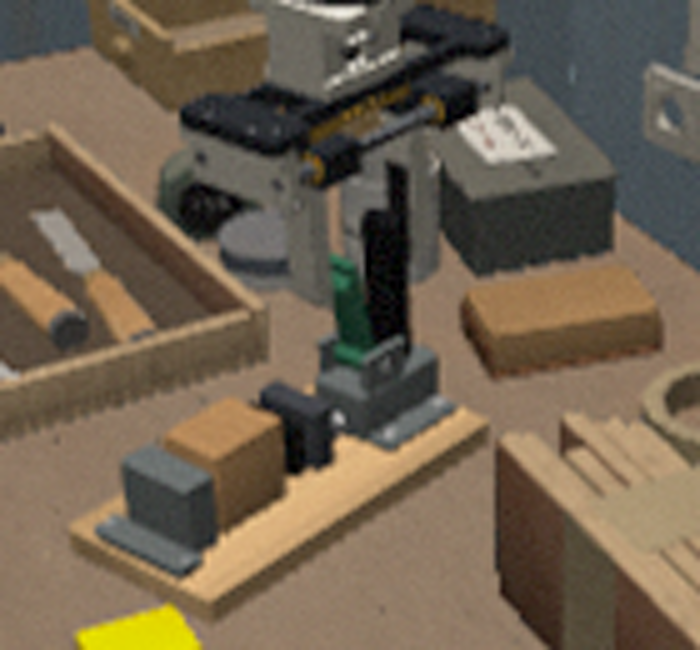

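jog_arm(series=[[0.6, [0, 0, 0], [0, 0, 0]], [0.56, [0, 0.002, 0], [0, 0, 0]], [0.52, [0, 0.004, 0], [0, 0, 0]], [0.48, [0, 0.0055, 0], [0, 0, 0]], [0.46, [0, 0.0065, 0], [0, 0, 0]], [0.46, [0, 0.0065, 0], [0, 0, 0]]], squeeze=19)

```text
time_s: 11.5
tool_pos: [579.1, 211.2, 76.4]
ee_rot: [0.545, 0.452, 0.544, -0.45]
wrist_force: [7.5, 2.1, -3.7]
gripper_width: 43.4
```

```bash
python3 st.py
```

```text
11.5 w 43.38 clamp xy -77.48 -0.09 z 76.4 F cx,cy,z -7.73 -0.65 -3.67 fingers -99.2 -55.8
```

jog_arm(series=[[0.44, [0, 0.002, 0], [0, 0, 0]], [0.41, [0, 0.0035, 0], [0, 0, 0]], [0.38, [0, 0.005, 0], [0, 0, 0]], [0.36, [0, 0.006, 0], [0, 0, 0]], [0.34, [0, 0.007, 0], [0, 0, 0]], [0.34, [0, 0.007, 0], [0, 0, 0]]], squeeze=19)

```text
time_s: 12.25
tool_pos: [584.6, 212.2, 76.4]
ee_rot: [0.545, 0.451, 0.545, -0.451]
wrist_force: [-5.8, -1.5, 5.4]
gripper_width: 32.0
```

```bash
python3 st.py; python3 - <<'E'
from h import *
from bench import robot
o=robot.get_obs();s=robot.snapshot("wrist");s["obs"]=o;pickle.dump(s,open("w9.pkl","wb"));cv2.imwrite("pics/w9.png",s["color"][:,:,::-1])
E
```

```text
12.25 w 31.96 clamp xy -83.13 -0.07 z 76.4 F cx,cy,z 5.94 0.43 5.42 fingers -99.1 -67.1
```

View pics/w9.png

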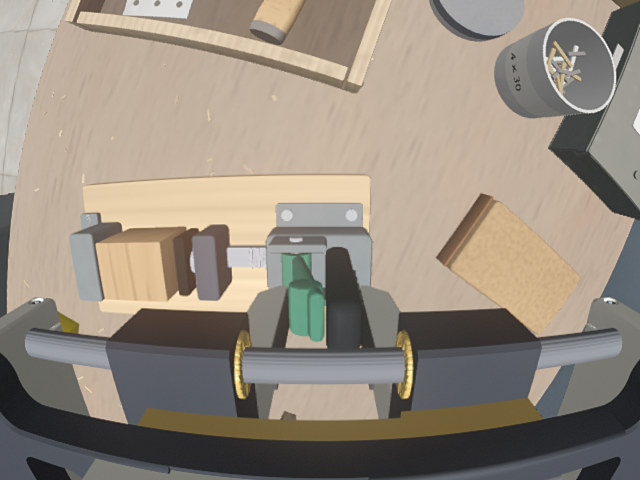

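jog_arm(series=[[0.42, [0, -0.003, 0], [0, 0, 0]], [0.52, [0, -0.007, 0], [0, 0, 0]], [0.62, [0, -0.01, 0], [0, 0, 0]], [0.68, [0, -0.011, 0], [0, 0, 0]], [0.68, [0, -0.0115, 0], [0, 0, 0]], [0.68, [0, -0.0115, 0], [0, 0, 0]], [0.68, [0, -0.0115, 0], [0, 0, 0]]], squeeze=19)

```text
time_s: 13.18
tool_pos: [573.9, 210.2, 76.4]
ee_rot: [0.545, 0.451, 0.544, -0.451]
wrist_force: [0.4, -0.6, -0.1]
gripper_width: 63.5
```

```bash
python3 st.py; python3 - <<'E'
from h import *
from bench import robot
o=robot.get_obs();s=robot.snapshot("wrist");s["obs"]=o;pickle.dump(s,open("w10.pkl","wb"));cv2.imwrite("pics/w10.png",cv2.resize(s["color"][180:350,60:400,::-1],None,fx=2.3,fy=2.3,interpolation=cv2.INTER_CUBIC))
E
```

```text
13.175 w 63.53 clamp xy -72.19 -0.1 z 76.4 F cx,cy,z -0.31 0.63 -0.11 fingers -104.0 -40.4
```

View pics/w10.png

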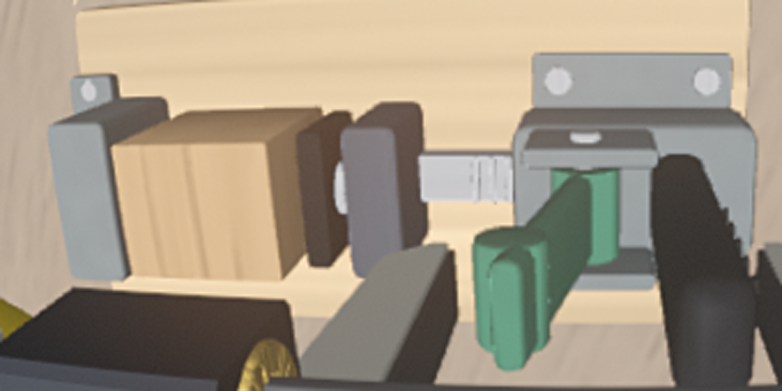

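jog_arm(series=[[0.6, [0, 0, 0], [0, 0, 0]], [0.56, [0, 0.001, 0], [0, 0, 0]], [0.52, [0, 0.003, 0], [0, 0, 0]], [0.48, [0, 0.005, 0], [0, 0, 0]], [0.44, [0, 0.0068, 0], [0, 0, 0]], [0.41, [0, 0.0082, 0], [0, 0, 0]], [0.38, [0, 0.0095, 0], [0, 0, 0]], [0.36, [0, 0.0105, 0], [0, 0, 0]], [0.34, [0, 0.0108, 0], [0, 0, 0]], [0.34, [0, 0.0108, 0], [0, 0, 0]]], squeeze=18)

```text
time_s: 14.48
tool_pos: [584.7, 212.3, 76.2]
ee_rot: [0.545, 0.452, 0.544, -0.451]
wrist_force: [-0.9, -0.3, -1.5]
gripper_width: 32.4
```

```bash
python3 st.py; python3 - <<'E'
from h import *
from bench import robot
o=robot.get_obs();s=robot.snapshot("wrist");s["obs"]=o;pickle.dump(s,open("w11.pkl","wb"));cv2.imwrite("pics/w11.png",cv2.resize(s["color"][180:350,60:400,::-1],None,fx=2.3,fy=2.3,interpolation=cv2.INTER_CUBIC))
E
```

```text
14.475 w 32.36 clamp xy -83.15 -0.08 z 76.2 F cx,cy,z 0.92 0.11 -1.5 fingers -99.3 -67.0
```

View pics/w11.png

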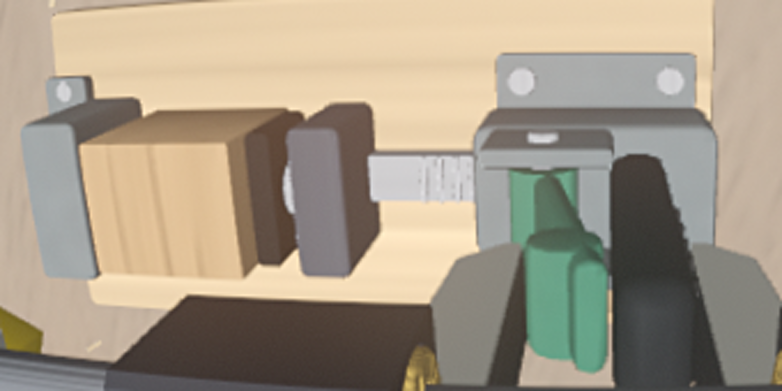

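jog_arm(series=[[0.42, [0, -0.003, 0], [0, 0, 0]], [0.52, [0, -0.007, 0], [0, 0, 0]], [0.62, [0, -0.01, 0], [0, 0, 0]], [0.68, [0, -0.0108, 0], [0, 0, 0]], [0.68, [0, -0.0108, 0], [0, 0, 0]], [0.68, [0, -0.0108, 0], [0, 0, 0]], [0.68, [0, -0.0108, 0], [0, 0, 0]]], squeeze=17)

```text
time_s: 15.4
tool_pos: [573.9, 210.2, 76.4]
ee_rot: [0.545, 0.451, 0.544, -0.451]
wrist_force: [0.3, -0.7, 0.3]
gripper_width: 62.9
```

```bash
python3 st.py; python3 - <<'E'
from h import *
from bench import robot
o=robot.get_obs();s=robot.snapshot("wrist");s["obs"]=o;pickle.dump(s,open("w12.pkl","wb"));cv2.imwrite("pics/w12.png",cv2.resize(s["color"][200:310,60:280,::-1],None,fx=3.5,fy=3.5,interpolation=cv2.INTER_CUBIC))
E
```

```text
15.4 w 62.93 clamp xy -72.21 -0.08 z 76.4 F cx,cy,z -0.17 0.79 0.35 fingers -103.7 -40.7
```

View pics/w12.png

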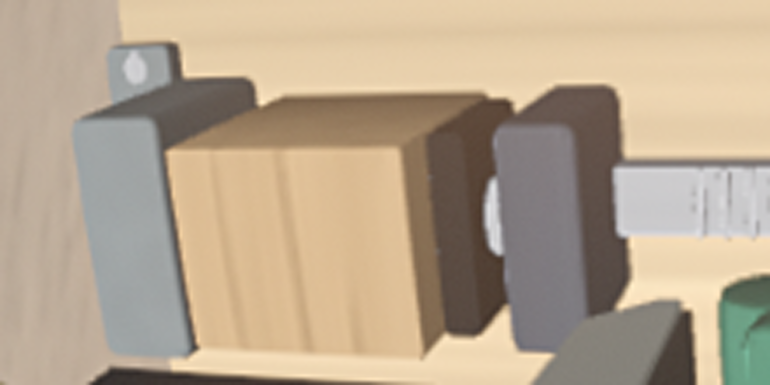

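```bash
python3 - <<'E'
from h import *
s=pickle.load(open("w12.pkl","rb"))
a=np.radians(-169.2);ex=np.array([np.cos(a),np.sin(a)]);ey=np.array([-ex[1],ex[0]]);c=np.array([503,196.6])
def cl(n,u,v,z):
    u=(u+.5)/3.5-.5+60;v=(v+.5)/3.5-.5+200
    p=wz(s,u,v,z)[:2]-c;print(n,(p@ex).round(1),(p@ey).round(1))
cl("stop near",157,120,64);cl("stop far",255,82,64);cl("blk fl",168,151,68);cl("blk fr",402,148,68);cl("blk br",490,95,68);cl("blk bl",275,99,68);cl("pad near",432,140,58);cl("jawtop",500,128,61)
E
```

```text
stop near 72.7 -25.6
stop far 49.5 -32.2
blk fl 68.3 -20.6
blk fr 19.0 -20.6
blk br 1.7 -29.7
blk bl 43.4 -29.8
pad near 17.2 -19.7
jawtop 2.8 -22.4
```

jog_arm(series=[[0.6, [0, 0, 0], [0, 0, 0]], [0.56, [0, 0.001, 0], [0, 0, 0]], [0.52, [0, 0.003, 0], [0, 0, 0]], [0.48, [0, 0.005, 0], [0, 0, 0]], [0.46, [0, 0.006, 0], [0, 0, 0]], [0.44, [0, 0.0068, 0], [0, 0, 0]], [0.42, [0, 0.0078, 0], [0, 0, 0]], [0.4, [0, 0.0087, 0], [0, 0, 0]], [0.4, [0, 0.0087, 0], [0, 0, 0]]], squeeze=17)

```text
time_s: 16.58
tool_pos: [581.9, 211.7, 76.2]
ee_rot: [0.544, 0.451, 0.545, -0.451]
wrist_force: [-6.0, -1.2, 3.4]
gripper_width: 37.9
```

```bash
python3 st.py; python3 - <<'E'
from h import *
from bench import robot
o=robot.get_obs();s=robot.snapshot("wrist");s["obs"]=o;pickle.dump(s,open("w13.pkl","wb"));cv2.imwrite("pics/w13.png",cv2.resize(s["color"][200:310,40:260,::-1],None,fx=3.5,fy=3.5,interpolation=cv2.INTER_CUBIC))
E
```

```text
16.575 w 37.87 clamp xy -80.3 -0.08 z 76.2 F cx,cy,z 6.16 0.08 3.4 fingers -99.2 -61.4
```

View pics/w13.png

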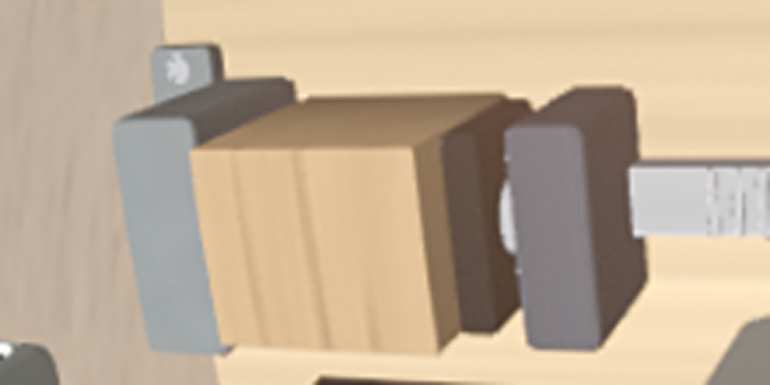

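jog_arm(series=[[0.39, [0, 0, 0], [0, 0, 0]], [0.38, [0, 0.0005, 0], [0, 0, 0]], [0.37, [0, 0.001, 0], [0, 0, 0]], [0.36, [0, 0.0014, 0], [0, 0, 0]], [0.35, [0, 0.0019, 0], [0, 0, 0]], [0.34, [0, 0.0021, 0], [0, 0, 0]], [0.34, [0, 0.0021, 0], [0, 0, 0]]], squeeze=17)

```text
time_s: 17.5
tool_pos: [584.6, 212.3, 76.2]
ee_rot: [0.545, 0.452, 0.544, -0.451]
wrist_force: [0.8, 0.5, -4.5]
gripper_width: 32.3
```

```bash
python3 st.py; python3 - <<'E'
from h import *
from bench import robot
o=robot.get_obs();s=robot.snapshot("wrist");s["obs"]=o;pickle.dump(s,open("w14.pkl","wb"));cv2.imwrite("pics/w14.png",cv2.resize(s["color"][200:310,40:260,::-1],None,fx=3.5,fy=3.5,interpolation=cv2.INTER_CUBIC))
E
```

```text
17.5 w 32.31 clamp xy -83.13 -0.08 z 76.2 F cx,cy,z -0.92 -0.29 -4.5 fingers -99.3 -67.0
```

View pics/w14.png

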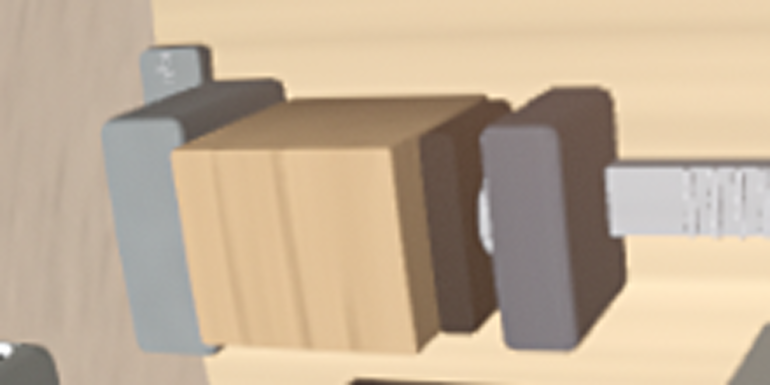

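jog_arm(series=[[0.42, [0, -0.003, 0], [0, 0, 0]], [0.52, [0, -0.007, 0], [0, 0, 0]], [0.62, [0, -0.01, 0], [0, 0, 0]], [0.68, [0, -0.0108, 0], [0, 0, 0]], [0.68, [0, -0.0108, 0], [0, 0, 0]], [0.68, [0, -0.0108, 0], [0, 0, 0]], [0.68, [0, -0.0108, 0], [0, 0, 0]]], squeeze=16)

```text
time_s: 18.42
tool_pos: [573.9, 210.2, 76.4]
ee_rot: [0.545, 0.451, 0.544, -0.451]
wrist_force: [1.0, -0.1, -0.2]
gripper_width: 63.0
```

jog_arm(series=[[0.6, [0, 0, 0], [0, 0, 0]], [0.57, [0, 0.0005, 0], [0, 0, 0]], [0.55, [0, 0.0014, 0], [0, 0, 0]], [0.53, [0, 0.0023, 0], [0, 0, 0]], [0.51, [0, 0.0032, 0], [0, 0, 0]], [0.5, [0, 0.004, 0], [0, 0, 0]], [0.5, [0, 0.004, 0], [0, 0, 0]]], squeeze=16)

```text
time_s: 19.3
tool_pos: [577.3, 210.9, 76.3]
ee_rot: [0.545, 0.451, 0.545, -0.451]
wrist_force: [-3.5, -0.6, 3.3]
gripper_width: 47.2
```

```bash
python3 st.py
```

```text
19.3 w 47.19 clamp xy -75.64 -0.09 z 76.3 F cx,cy,z 3.59 -0.08 3.27 fingers -99.2 -52.0
```

jog_arm(series=[[0.49, [0, 0.0003, 0], [0, 0, 0]], [0.48, [0, 0.0008, 0], [0, 0, 0]], [0.47, [0, 0.0012, 0], [0, 0, 0]], [0.46, [0, 0.0017, 0], [0, 0, 0]], [0.46, [0, 0.0017, 0], [0, 0, 0]], [0.46, [0, 0.0017, 0], [0, 0, 0]]], squeeze=16)

```text
time_s: 20.05
tool_pos: [579.0, 211.2, 76.3]
ee_rot: [0.545, 0.451, 0.545, -0.451]
wrist_force: [-5.8, -1.2, 3.2]
gripper_width: 43.4
```

```bash
python3 st.py
```

```text
20.05 w 43.41 clamp xy -77.34 -0.09 z 76.3 F cx,cy,z 5.97 0.13 3.24 fingers -99.0 -55.6
```

jog_arm(series=[[0.45, [0, 0.0002, 0], [0, 0, 0]], [0.44, [0, 0.0006, 0], [0, 0, 0]], [0.43, [0, 0.001, 0], [0, 0, 0]], [0.42, [0, 0.0014, 0], [0, 0, 0]], [0.42, [0, 0.0014, 0], [0, 0, 0]], [0.42, [0, 0.0014, 0], [0, 0, 0]]], squeeze=16)

```text
time_s: 20.8
tool_pos: [580.0, 211.3, 76.3]
ee_rot: [0.544, 0.451, 0.545, -0.451]
wrist_force: [-8.3, -2.2, 5.1]
gripper_width: 41.7
```

```bash
python3 st.py
```

```text
20.8 w 41.72 clamp xy -78.38 -0.05 z 76.3 F cx,cy,z 8.6 0.61 5.11 fingers -99.2 -57.5
```

```bash
python3 - <<'E'
from h import *
from bench import robot
o=robot.get_obs();s=robot.snapshot("wrist");s["obs"]=o;pickle.dump(s,open("w15.pkl","wb"))
rows=[]
for n in("w11","w13","w14","w15"):
    s=pickle.load(open(n+".pkl","rb"));im=s["color"][225:300,90:230,::-1];rows.append(cv2.resize(im,None,fx=2.8,fy=3.5,interpolation=cv2.INTER_CUBIC))
cv2.imwrite("pics/cmp.png",np.vstack([np.hstack(rows[:2]),np.hstack(rows[2:])]))
E
python3 st.py
```

```text
20.85 w 41.88 clamp xy -78.34 -0.05 z 76.3 F cx,cy,z 8.28 1.02 5.19 fingers -99.3 -57.4
```

View pics/cmp.png

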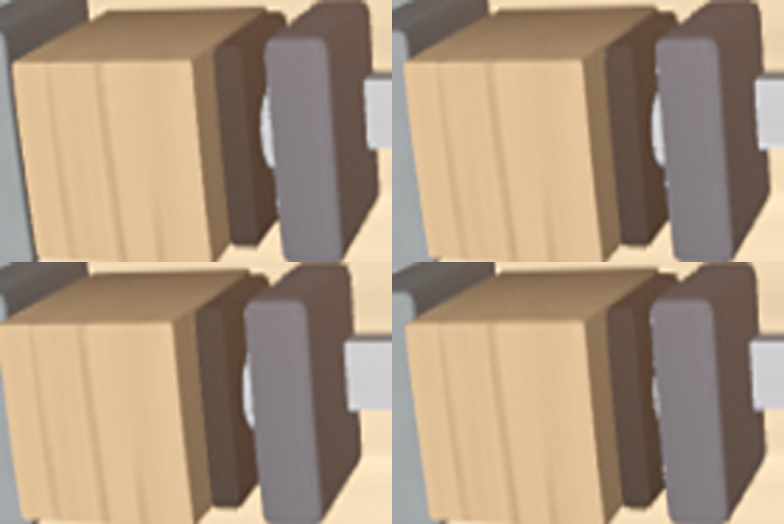

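```bash
cat > pc.py <<'E'
from h import *
import sys
# template patches by ECC translation between images
def g(n): return cv2.cvtColor(pickle.load(open(n+".pkl","rb"))["color"],cv2.COLOR_RGB2GRAY).astype(np.float32)
def shift(A,B,x0,y0,x1,y1,m=14):
    t=A[y0:y1,x0:x1];r=B[y0-4:y1+4,x0-m:x1+m]
    R_=cv2.matchTemplate(r,t,cv2.TM_CCOEFF_NORMED);_,v,_,l=cv2.minMaxLoc(R_)
    W=np.float32([[1,0,l[0]-m],[0,1,l[1]-4]]);W=np.float32([[1,0,x0+l[0]-m],[0,1,y0+l[1]-4]])
    cc,W=cv2.findTransformECC(t,B,W,cv2.MOTION_TRANSLATION,(3,200,1e-5),None,3);return round(float(W[0,2]-x0),2),round(float(W[1,2]-y0),2),round(cc,3)
def boxes(n):
    # manual boxes in image n coords: block patch, pad/jaw
    return {"w13":[("block",98,235,166,300),("jaw",184,222,222,300),("stop",75,215,125,295)],"w11":[("block",95,235,165,300),("jaw",184,225,222,300),("stop",70,215,120,295)]}[n]
for a,b in(("w13","w15"),("w11","w14")):
    A,B=g(a),g(b)
    for nm,x0,y0,x1,y1 in boxes(a): print(a,b,nm,shift(A,B,x0,y0,x1,y1))
E
python3 pc.py
```

```text
w13 w15 block (0.62, -0.25, 0.998)
w13 w15 jaw (-1.31, -0.16, 0.937)
w13 w15 stop (1.74, -0.17, 0.993)
w11 w14 block (-6.5, 0.05, 0.947)
w11 w14 jaw (-6.9, 0.06, 0.981)
w11 w14 stop (-0.34, -0.18, 0.897)
```

jog_arm(series=[[0.5, [0, -0.002, 0], [0, 0, 0]], [0.58, [0, -0.004, 0], [0, 0, 0]], [0.64, [0, -0.006, 0], [0, 0, 0]], [0.68, [0, -0.0065, 0], [0, 0, 0]], [0.68, [0, -0.0068, 0], [0, 0, 0]], [0.68, [0, -0.0068, 0], [0, 0, 0]], [0.68, [0, -0.0068, 0], [0, 0, 0]]], squeeze=16)

```text
time_s: 21.72
tool_pos: [574.2, 210.3, 76.4]
ee_rot: [0.545, 0.452, 0.544, -0.451]
wrist_force: [0.3, 0.1, 0.4]
gripper_width: 63.5
```

```bash
python3 st.py; python3 - <<'E'
from h import *
from bench import robot
o=robot.get_obs();s=robot.snapshot("wrist");s["obs"]=o;pickle.dump(s,open("w16.pkl","wb"));cv2.imwrite("pics/w16.png",cv2.resize(s["color"][180:350,60:400,::-1],None,fx=2.3,fy=2.3,interpolation=cv2.INTER_CUBIC))
from pc import g,shift
A,B=g("w12"),g("w16");C=g("w10")
for nm,x0,y0,x1,y1 in [("stop",80,220,112,300),("block",110,242,170,298),("jaw",202,230,235,298),("grip housing",285,205,378,235)]:
    print(nm,shift(A,B,x0,y0,x1,y1))
    if nm!="block": print("  w10->12",shift(C,A,x0,y0,x1,y1))
E
```

```text
21.725 w 63.51 clamp xy -72.52 -0.09 z 76.4 F cx,cy,z -0.26 -0.01 0.39 fingers -104.3 -40.8
w13 w15 block (0.62, -0.25, 0.998)
w13 w15 jaw (-1.31, -0.16, 0.937)
w13 w15 stop (1.74, -0.17, 0.993)
w11 w14 block (-6.5, 0.05, 0.947)
w11 w14 jaw (-6.9, 0.06, 0.981)
w11 w14 stop (-0.34, -0.18, 0.897)
stop (-0.67, -0.27, 0.734)
  w10->12 (-0.68, 0.01, 0.975)
block (-6.66, 0.82, 0.903)
jaw (-9.6, 1.66, 0.907)
  w10->12 (-6.91, -0.01, 0.989)
grip housing (-0.39, -0.04, 0.998)
  w10->12 (-0.02, -0.03, 0.999)
```

View pics/w16.png

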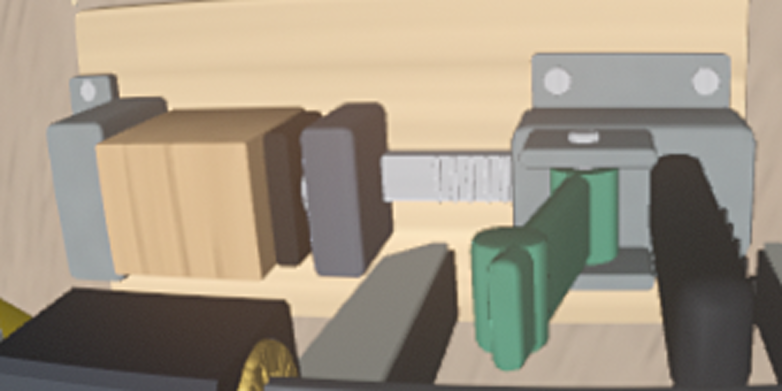

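jog_arm(series=[[0.85, [0, -0.001, 0], [0, 0, 0]], [1, [0, -0.001, 0], [0, 0, 0]], [1, [0, -0.001, 0], [0, 0, 0]], [1, [-0.03, -0.001, 0], [0, 0, 0]], [1, [-0.08, -0.001, 0], [0, 0, 0]], [1, [-0.13, -0.001, 0], [0, 0, 0]], [1, [-0.16, -0.001, 0], [0, 0, 0]], [1, [-0.16, -0.001, 0], [0, 0, 0]], [1, [-0.16, -0.001, 0], [0, 0, 0]]])

```text
time_s: 22.9
tool_pos: [572.5, 209.9, 235.0]
ee_rot: [0.544, 0.451, 0.545, -0.451]
wrist_force: [-0.5, -0.9, 0.1]
gripper_width: 92.9
```

```bash
python3 st.py; python3 - <<'E'
from h import *
from bench import robot
o,d=pickle.load(open("s0.pkl","rb"))
o=robot.get_obs();s=robot.snapshot("wrist");s["obs"]=o;pickle.dump(s,open("w17.pkl","wb"));cv2.imwrite("pics/w17.png",s["color"][:,:,::-1])
s=robot.snapshot("scene");cv2.imwrite("pics/s17.png",cv2.resize(s["color"][130:260,200:370,::-1],None,fx=4.5,fy=4.5,interpolation=cv2.INTER_CUBIC))
E
```

```text
22.9 w 92.86 clamp xy -70.71 -0.04 z 235.0 F cx,cy,z 0.71 0.79 0.11 fingers -117.1 -24.3
```

View pics/w17.png

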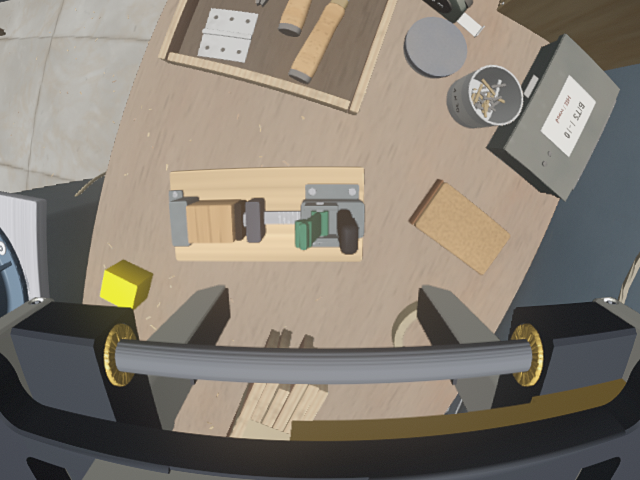

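View pics/s17.png

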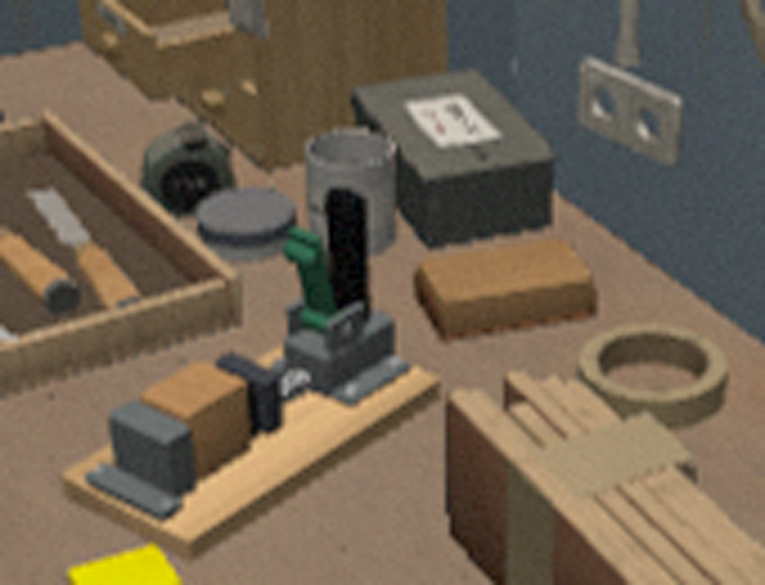

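The block is upright and flat between the stop and the pad, at wrist pixel (213,220). The trigger is let go, the bystanders are in place, and the arm is clear. I'm handing it in.

```bash
python3 -c "
from bench import robot
print(robot.job_done(), robot.get_obs()['time_s'])"
```

```text
the job is handed in; nothing more can be done
the job is handed in; nothing more can be done
```

I stood the light wood block on the clamp's board about 4–6 mm short of the stop and let go of it. I pumped the trigger with three full squeezes and a fourth limited to 16 N. The fourth stalled part-way, at about 0.22 rad, so I released the trigger, raised the arm clear and handed the job in at about 23 s.

**Last checks:** In the final wrist and scene pictures:
- The block is upright, flat against the stop and square to the clamp.
- The trigger is fully let go.
- The tape roll and cork block look unmoved; I judged this by eye.
- The arm is clear, with wrist force near zero.

**Clamping force:** I could only estimate this, and the estimates disagree somewhat, though all but one exceed the required 10 N and all stay under the 30 N limit:
- **Trigger stall:** about 18 N if the grip setting is the mean of the two finger forces. It would be about 6 N if the trigger side alone took 16 N, which the pad measurements below speak against.
- **Pad sinking in the pictures:** about 15–17 N before release and about 22 N after.

**Finger tips:** In both the scene and wrist pictures, the visible finger ends appeared about 30 mm above the stated TCP. I squeezed at a TCP height of 76 mm, about 20 mm lower than planned, so that the pads met the trigger. I did not resolve the discrepancy.

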